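# Put the shelf jars back on their own mats

## Robot

A 6-joint arm with a two-finger parallel gripper is mounted at the origin on the work surface. World frame = base frame: x ahead of the robot, y to its left, z up, the work surface at z = 0. Lengths are in mm, angles in rad, forces in N, time in s.
With the tool pointing down it reaches from about 275 to 825 mm from the base axis. Payload 4.9 kg.
Tool frame: the origin (TCP) lies at the very end of the fingers, on their centre line; the grasp point (between the pads) lies 19 mm behind it; z points along the fingers, y is the line along which they close (so a half turn about z gives the same grasp; the last joint's range is limited). The gripper opens to 85 mm and grips with 20 to 120 N. Pads are 22 mm wide; open, the fingers measure 114 mm over their backs; the gripper's body (76 mm by 85 mm) begins 54 mm behind the grasp point. The pads swing forward as they close: fully open they stand 13 mm farther back than shut.
Start: joints at [-1.303, 0.326, -0.193, 1.052, 0, 1.437], TCP at [215.105, -506.21, 201.181] pointing down, gripper open.
Joint ranges: [-2.65, 2.65], [-0.97, 1.79], [-1.3, 1.35], [-1.93, 2.1], [-1.47, 1.37], [-3.14, 3.14]. Speed limits (rad/s): [2.57, 2.57, 3.14, 3.14, 3.14, 3.14].

## Interface

Orientations are given as [roll, pitch, yaw] about the fixed x, y, z axes, in that order (R = Rz(yaw) Ry(pitch) Rx(roll)).
In Python, from bench import bot, solve_ik, imaging gives the robot as it stands. Calls block until the motion is done:
- bot.move_ptp(position, orientation): joint-space move of the TCP to a pose.
- bot.movel(position, rot=None, max_speed=150, threshold=None): straight line of the TCP; rot=None keeps the orientation; max_speed is the mean speed in mm/s. With threshold (N) it stops when the force on the tool has changed by that much, and returns True; else False.
- bot.move_j(angles): joint-space move.
- bot.grip(opening, effort=None): opening from 0.0 (shut) to 1.0 (fully open); effort is the grip in N (None keeps the last); returns when the fingers have stopped.
- bot.dwell(seconds).
- solve_ik(position, orientation): joint angles nearest the present ones, or None.
- bot.get_state(): the state.
- imaging.capture(name): name is "scene" or "top" or "wrist"; returns the picture (480x640x3 uint8, blue, green, red); there is no depth.
- imaging.camera_model(name): a dict with "K" (3x3 intrinsics, pixels), "position" and "rotation" of the camera in the world. Camera axes: x right, y up, looking along -z (the intrinsics and any distortion apply to the point x, -y, -z); pixel columns grow to the right and rows downward; lengths in mm; the calibration is good to about 2 mm. A picture is of the moment at which its call begins: read the wrist's pose just before it. camera_model takes no time and is no camera call; for the wrist camera it gives the pose at the moment of the call.
A pose or a line that the arm cannot do raises bot.IKError and nothing moves.
- bot.sign_off(): hands the job in; it is judged then, once.
The state is a dict: "t": time; "qpos": joint angles; "joint_velocities": joint speeds; "effort": joint torques, N m; "tcp_pos": TCP position; "orientation": TCP orientation; "contact_force": force on the tool from outside, world axes, zero at the start; "wrist_torque": the same for the moment, N m; "opening": opening from 0.0 (shut) to 1.0 (fully open); "gripper_force": force on a finger pad.
Only numpy, scipy, OpenCV 4.12 (cv2) and the standard library are available. Lean on these libraries where they do the work, as an engineer would, in place of code of your own. Each camera call takes 0.05 s, during which the arm holds its last target. There are 200 camera calls.

## Task

The jar, the salt pig and the tea tin on the low white shelf stand on one another's cork mats, held down by a bar. Lift the bar out of its two brackets and put it by (the long bread board is free for it), then move each thing, kept upright, to the middle of the mat of its own shape (round jar on the round mat, square salt pig on the square mat, oblong tin lengthwise on the oblong mat); the bare slate tile can serve as a free spot on the way. When all three are right, lay the bar back in both brackets, centred, with its grip upward.

Things in the scene. Friction and masses are not known exactly. Their poses are not given: they have to be found in the camera images.
- shelf: Low white metal shelf, fixed, 150 (x) x 450 (y) mm; origin on the counter under its centre, top 60 mm above it. The mats lie along its y, 115 mm apart, in any order. At y = -195 and +195 mm stand open brackets, 12 mm thick; their flat seats lie at x = 0, 165 mm above the origin, 28 mm wide in x, sides 15 mm high, then flaring to a mouth about 50 mm wide, rim 200 mm above the origin.
- bar_grip (a point): Centre of the hold-down bar's grip. Flat steel bar 16 (x) x 440 (y) x 10 mm, 0.25 kg, lying in both brackets 15 mm or more above the things; on its middle an upright dark wooden grip 16 (x) x 32 (y) mm, 50 mm tall, to be pinched across x. The point is 28 mm above the bar's top face, 38 mm above its underside; seated, 203 mm above the shelf's origin.
- jar_mid (a point): Round olive-green ceramic jar with a flip-top seal, 64 mm diameter, 86 mm tall, straight-sided up to 62 mm. This point is on its axis 43 mm above its underside; z up. At the start it stands on the square mat. About 0.4 kg.
- saltpig_mid (a point): Square glass salt pig with a pale wooden lid, 60 x 60 mm, 80 mm tall with the 16 mm wide lid button (74 mm without). This point is on its axis 40 mm above its underside; x and y square to its sides. At the start it stands on the oblong mat. About 0.35 kg.
- tin_mid (a point): Oblong stainless steel tea tin, smooth-sided with a flush lid, 44 (x) x 80 (y) mm, 70 mm tall. This point is its centre, 35 mm above its underside; pinch it across its x. At the start it stands on the round mat. About 0.25 kg.
- mat_round: Round cork mat, 92 mm diameter, 4 mm thick, fixed on the shelf; origin at the centre of its underside. The jar's own place.
- mat_square: Square cork mat, 90 x 90 mm, 4 mm thick, fixed on the shelf; origin at the centre of its underside. The salt pig's own place.
- mat_oblong: Oblong cork mat, 72 (x) x 108 (y) mm, 4 mm thick, fixed on the shelf, its long side along the shelf's y; origin at the centre of its underside. The tea tin's own place.
- tile: Bare dark slate tile on the counter, 120 x 120 mm, 8 mm thick, fixed, to the left or the right of the bread board; origin at the centre of its underside. The free spot for one thing.
- breadboard: Long narrow wooden bread board lying on the counter in front of the shelf, 90 (x) x 480 (y) mm, 15 mm thick, fixed; origin at the centre of its underside. Bare: the bar fits along it, standing on its underside with the grip up.
There are look-alikes about, which are no part of the job. Leave any blue, purple or yellow look-alike of the part that bears saltpig_mid alone.

How it is judged:
By the outcome, as a careful person would: the job done as asked, in the order asked, and still so for the second after the job is handed in, with the robot touching nothing.
It also fails if it takes over 128 s, if anything falls off the work surface, if the arm or the gripper's body presses on something with over 40 N, if the wrist force passes 120 N, or if a joint passes its speed limit or range.

## Working session

There is one attempt and no reset: what is moved stays moved. The work goes in short steps, each a Python script; the robot and the scene stay as the last script left them, time stands still between calls to the robot, and variables do not carry over. Pictures are saved under pics/ and viewed, at most 14 in all, crops included, and the job is handed in when it is done.

```bash
ls; mkdir -p pics; python3 - <<'E'
from bench import bot, solve_ik, imaging
import cv2
for n in ("scene","top"):
    cv2.imwrite(f"pics/{n}0.png",imaging.capture(n)); m=imaging.camera_model(n); print(n,m)
print(bot.get_state())
E
```

```text
pics
scene {'K': array([[543.31881755,   0.        , 316.02698394],
       [  0.        , 543.31881755, 238.21874745],
       [  0.        ,   0.        ,   1.        ]]), 'position': array([1207.81270032, -112.78011074, 1080.3611467 ]), 'rotation': array([0.62433045, 0.01544583, 1.34885012])}
top {'K': array([[499.99535349,   0.        , 325.53928569],
       [  0.        , 499.99535349, 239.50405527],
       [  0.        ,   0.        ,   1.        ]]), 'position': array([ 3.80485480e+02, -1.19265553e+00,  1.26396766e+03]), 'rotation': array([ 0.13705475, -0.00216422, -1.59377344])}
{'t': 0.1, 'qpos': array([-1.30320719e+00,  3.26877341e-01, -1.93483821e-01,  1.05196312e+00,
        3.52936388e-05,  1.43660377e+00]), 'joint_velocities': array([-0.00083181, -0.00143498,  0.00167541,  0.00051303, -0.00192822,
       -0.00013758]), 'effort': array([ 1.19016335e-03, -4.44238615e+01,  2.63038176e+01,  7.84565345e-03,
       -6.05262289e-05,  2.88427714e-06]), 'tcp_pos': array([ 214.96084532, -505.65523916,  200.47604671]), 'orientation': array([-3.14008315e+00, -2.39402084e-04,  4.01781487e-01]), 'contact_force': array([ 0.43511697,  0.35583414, -0.58499937]), 'wrist_torque': array([-0.01666913,  0.03537624, -0.0261047 ]), 'gripper_force': 0.0, 'opening': 1.0002047587632517}
```

View pics/scene0.png

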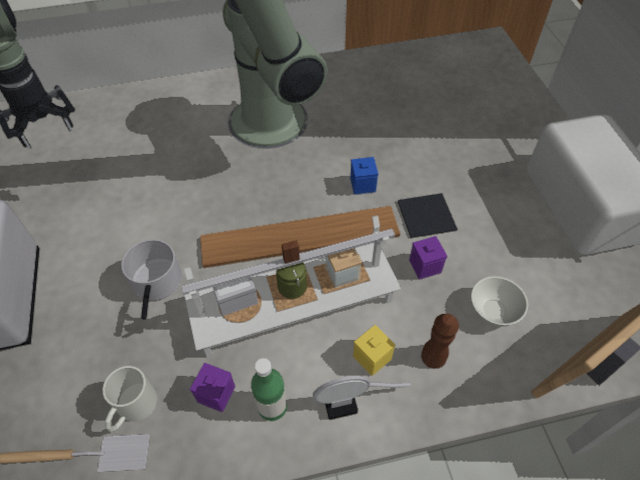

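View pics/top0.png

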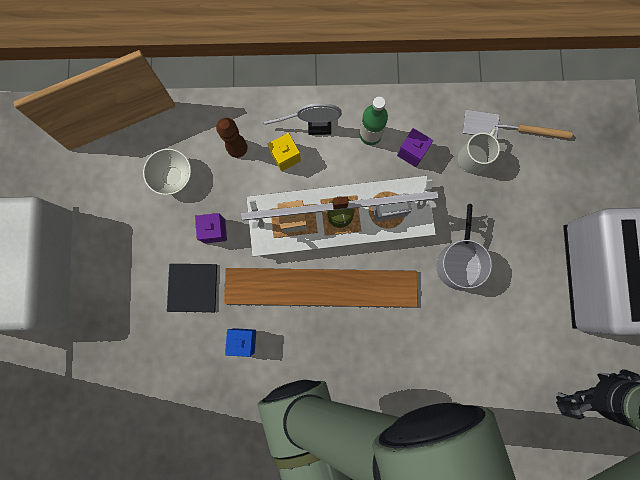

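Both views agree. In the top view the shelf centre is near (343,217) with the bar along it from (243,216) to (437,196) and the grip at (340,203). The salt pig is left on the oblong mat, the jar in the middle on the square mat, and the tin right on the round mat. The board is at (225–417, 269–307) and the tile at (192,288).

```bash
cat > h.py <<'E'
from bench import bot, solve_ik, imaging
import numpy as np, cv2
from scipy.spatial.transform import Rotation as Ro
def ray(m,pts,z):
    """pixels -> world xy on plane z"""
    R=Ro.from_euler('xyz',m["rotation"]).as_matrix() if np.ndim(m["rotation"])==1 else np.array(m["rotation"])
    d=m.get("dist",m.get("distortion"))
    u=cv2.undistortPoints(np.float64(pts).reshape(-1,1,2),m["K"],None if d is None else np.array(d)).reshape(-1,2)
    D=np.c_[u[:,0],-u[:,1],-np.ones(len(u))]@R.T
    p=np.array(m["position"]); return (p+D*((z-p[2])/D[:,2])[:,None])[:,:2]
def pix(m,P):
    R=Ro.from_euler('xyz',m["rotation"]).as_matrix()
    c=(np.float64(P)-m["position"])@R; c=c*[1,-1,-1]
    q=c@m["K"].T; return q[:,:2]/q[:,2:]
E
python3 - <<'E'
from h import *
np.set_printoptions(precision=1,suppress=True)
m=imaging.camera_model("top"); print(m.keys())
s=imaging.camera_model("scene")
for n,p,z in [("shelf",[(247,198),(427,180),(437,237),(252,257)],60),("board",[(225,269),(416,271),(417,307),(225,304)],15),("tile",[(168,264),(217,265),(216,312),(167,310)],8),("bar",[(243,216),(437,196)],175),("grip",[(341,203)],225)]:
    w=ray(m,p,z); c=w.mean(0); print(n,w.tolist(),c,"yaw",np.arctan2(*(-1*(w[1]-w[0])*[-1,1])) , np.hypot(*(w[1]-w[0])))
print("scene board",ray(s,[(201,237),(395,209),(398,232),(205,264)],15).tolist(),"grip",ray(s,[(290,246)],225))
E
```

```text
dict_keys(['K', 'position', 'rotation'])
shelf [[653.7682716813192, 183.02594116073863], [689.2174472608499, -261.81588038568736], [546.4315031796987, -278.93830272182726], [507.7656580209145, 171.16405587126522]] [599.3 -46.6] yaw 0.0795213482200456 446.2520478899909
board [[483.91200939986084, 245.1589916629847], [468.01305432914114, -232.19879122767426], [378.8079183796484, -230.41994996560587], [397.089969796373, 244.77028315302042]] [432.    6.8] yaw -0.033293853467325205 477.6224760819222
tile [[500.3683564050854, 389.9658609739295], [495.0349934596442, 266.7056825144376], [377.97265935459154, 268.40878959020273], [385.6936411020189, 390.15246712621445]] [439.8 328.8] yaw -0.04324217551689843 123.37550953967158
bar [[587.1944227899447, 174.33511455770463], [622.7020222260528, -257.3363335942459]] [604.9 -41.5] yaw 0.08207130891486515 433.1293441540497Traceback (most recent call last):
  File "<stdin>", line 6, in <module>
IndexError: index 1 is out of bounds for axis 0 with size 1
```

```bash
python3 - <<'E'
from h import *
for p in [(602,-44,320),(602,-44,184),(432,7,34),(440,329,60)]:
  for y in (0.081-np.pi/2,0.081+np.pi/2):
    q=solve_ik(list(p),[np.pi,0,y]); print(p,round(y,2),None if q is None else np.round(q,2))
y=0.081-np.pi/2 if 1 else 0
q1=solve_ik([602,-44,320],[np.pi,0,y]); q2=solve_ik([602,-44,320],[np.pi,0,y+np.pi])
if q1 is None or (q2 is not None and abs(q2[5])<abs(q1[5])): y+=np.pi
print("yaw",y)
bot.move_ptp([602,-44,320],[np.pi,0,y])
m=imaging.camera_model("wrist"); im=imaging.capture("wrist"); cv2.imwrite("pics/w1.png",im)
st=bot.get_state(); print(m,st['t'],st['tcp_pos'],st['orientation'])
E
```

```text
(602, -44, 320) -1.49 [-0.2   0.39  0.2   1.38  0.   -1.85]
(602, -44, 320) 1.65 [-0.2   0.39  0.2   1.38  0.    1.29]
(602, -44, 184) -1.49 [-0.2   0.44 -0.07  1.06  0.   -1.85]
(602, -44, 184) 1.65 [-0.2   0.44 -0.07  1.06  0.    1.29]
(432, 7, 34) -1.49 [-0.15  0.32 -0.71  0.54  0.   -1.81]
(432, 7, 34) 1.65 [-0.15  0.32 -0.71  0.54  0.    1.33]
(440, 329, 60) -1.49 [ 0.51  0.46 -0.39  0.73  0.   -1.14]
(440, 329, 60) 1.65 [ 0.51  0.46 -0.39  0.73  0.    2.  ]
yaw 1.6517963267948965
{'K': array([[335.89310525,   0.        , 315.89288834],
       [  0.        , 335.89310525, 237.54910059],
       [  0.        ,   0.        ,   1.        ]]), 'position': array([595.28675116,  36.66930419, 493.36438809]), 'rotation': array([-0.32435781,  0.00067153,  0.0793583 ])} 2.35 [601.78844518 -45.08686777 319.75377272] [-3.14112742e+00  1.27500289e-04  1.65007491e+00]
```

View pics/w1.png

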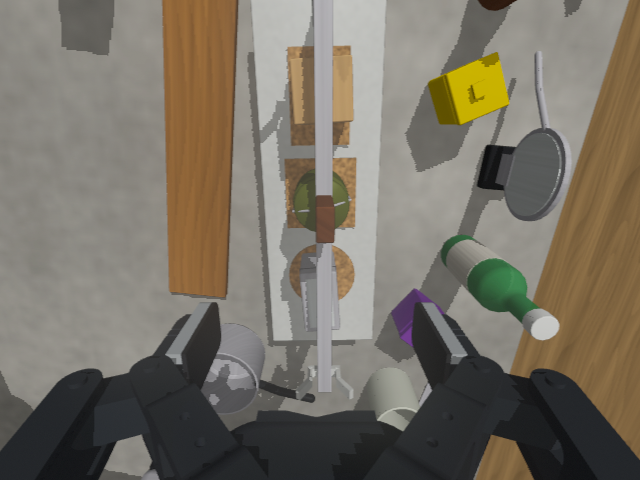

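The grip shows at cols 316–335, rows 195–242. The bar runs straight down the picture (cols 314–332), so the yaw is right. The tin sits near (322,300), jar (321,203), pig (322,90).

```bash
python3 - <<'E'
from h import *
np.set_printoptions(precision=1,suppress=True)
m=imaging.camera_model("wrist"); im=cv2.imread("pics/w1.png")
t=0.081
def S(c,P): return np.array([[c[0]+x*np.cos(t)-y*np.sin(t),c[1]+x*np.sin(t)+y*np.cos(t),z] for x,y,z in P])
c=(602,-44)
print("grip top",pix(m,S(c,[(-8,-16,225),(8,-16,225),(8,16,225),(-8,16,225)])).tolist(),"base",pix(m,S(c,[(-8,16,175),(8,16,175)])).tolist())
print("bar ends",pix(m,S(c,[(-8,-220,175),(8,-220,175),(-8,100,175),(8,100,175)])).tolist())
# brown segmentation of grip
b,g,r=[im[185:255,305:345,i].astype(int) for i in range(3)]
k=((r-b)>25)&(r<140)&(r>g+20)
ys,xs=np.nonzero(k); print(np.percentile(xs,[1,50,99])+305,np.percentile(ys,[1,99])+185)
v=cv2.cvtColor(im,cv2.COLOR_BGR2GRAY)
for row in (205,230,238): print(row,v[row,308:342])
print(v[190:250,325]); 
for row in (20,100,270,380): print(row,v[row,300:350])
E
```

```text
grip top [[307.0697497039698, 245.01041548023957], [325.90940648296714, 244.98344513829034], [326.2121389726351, 208.21853210260227], [306.6741393660326, 208.2490066921669]] base [[308.0626553123677, 195.9605370639829], [324.7290565936732, 195.93382746510105]]
bar ends [[309.8931005825933, 392.77320514450037], [323.40791348487596, 392.7608212036343], [307.18649350856117, 101.75409173488524], [325.3614458583334, 101.71899410848523]]
[309. 324. 333.] [196. 251.]
205 [ 72  71  72  72  72  72  71  68  69  74  75  76  76  76  76  75  77  77
  78  78  79  78  77  78  77  77 148 167 156 132 106  99  98  96]
230 [127 117  93  73  69  70  70  67  71  78  81  81  81  81  82  83  83  84
  83  82  81  80  79  79  80  79 108 164 183 183 184 184 183 182]
238 [128 128 129 129 128 128 129 109  80  75  77  79  80  82  83  83  84  84
  84  83  83  82  83  81  82  81 136 174 184 184 184 185 185 186]
[168 167 168 167 167 104  78  76  77  76  76  77  76  77  77  77  80  90
  87  84  83  84  84  84  85  85  84  85  84  83  84  82  81  80  80  79
  78  79  81  82  84  83  82  82  81  82  82  83  84  84  83
[... 169 characters left out ...]
76 167 183 194 193
 193 193 192 192 192 192 192 192 192 192 193 193 193 193]
100 [147 147 147 125 103 102 100 100  99 100 101 103 103 104 117 160 174 172
 172 171 170 169 169 168 170 172 171 170 170 170 170 170 156 153 157 157
 158 158 159 156 155 154 154 154 155 156 158 158 157 156]
270 [ 86  92  93  94  95  95  95  95  95  94  94  94  95  95  94  94 125 157
 169 169 168 169 168 166 166 168 167 165 165 167 169 152 138 138 138 132
 128 127 130 132 138 146 151 147 140 137 139 138 135 134]
380 [ 90  91  93 122 126 111 103 103 102 105 143 159 144 131 132 132 132 127
 154 166 164 161 159 157 157 160 160 160 161 161 167 152 137 137 137 136
 132 129 138 152 157 158 157 154 140 131 132 133 135 137]
```

```bash
python3 - <<'E'
from h import *
np.set_printoptions(precision=1,suppress=True)
m=imaging.camera_model("wrist")
w=ray(m,[(163.5,0),(237.5,0),(170,293),(227,297)],15); print("board",w.tolist(),(w[0]+w[1])/2,(w[2]+w[3])/2)
w=ray(m,[(252,0),(387,0),(274,341),(373,338)],60); print("shelf",w.tolist(),(w[0]+w[1])/2,(w[2]+w[3])/2)
Y=0.09+np.pi/2
bot.movel([609,-42,184],[np.pi,0,Y],max_speed=120)
bot.grip(0.0,80); s=bot.get_state(); print(s['t'],s['tcp_pos'],s['opening'],s['gripper_force'],s['contact_force'])
bot.movel([609,-42,260],max_speed=100); s=bot.get_state(); print(s['t'],s['tcp_pos'],s['opening'],s['contact_force'],s['wrist_torque'])
cv2.imwrite("pics/w2.png",imaging.capture("wrist"))
E
```

```text
board [[399.1688464311852, 164.94007105403153], [488.7529618125467, 172.0366324319931], [383.65707832658967, -234.9446236365335], [474.0562420668449, -234.8965303256125]] [444.  168.5] [ 428.9 -234.9]
shelf [[514.6749467382936, 160.55720028077332], [662.6742376175288, 172.28122129887672], [556.2509061102086, -278.89624758063036], [705.3771166759163, -261.62522130151507]] [588.7 166.4] [ 630.8 -270.3]
4.2833 [609.2 -42.  184.4] 0.1605559518150164 80.79642534255981 [-0.5  1.   2.3]
5.1917 [608.5 -41.9 259.1] 0.15670617506776516 [-0.3 -0.4 -2.2] [-0.  0.  0.]
```

View pics/w2.png

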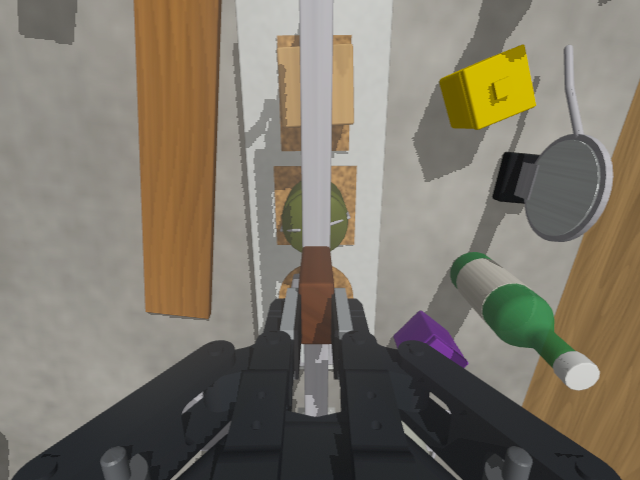

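The bar is held by its grip (316,300) and is clear of the brackets. Lowering it onto the board now.

```bash
python3 - <<'E'
from h import *
np.set_printoptions(precision=1,suppress=True)
Yb=-0.037+np.pi/2
bot.movel([436,6,260],[np.pi,0,Yb],max_speed=200)
bot.movel([436,6,50],max_speed=150)
print(bot.movel([436,6,30],max_speed=25,threshold=4)); s=bot.get_state(); print(s['t'],s['tcp_pos'],s['contact_force'],s['wrist_torque'])
bot.grip(1.0); bot.dwell(.1); s=bot.get_state(); print(s['tcp_pos'])
bot.movel([436,6,200],max_speed=200)
cv2.imwrite("pics/w3.png",imaging.capture("wrist"));
# hover over shelf middle
Y=0.095+np.pi/2
bot.move_ptp([607,-70,300],[np.pi,0,Y]); bot.dwell(.2)
m=imaging.camera_model("wrist"); im=imaging.capture("wrist"); cv2.imwrite("pics/w4.png",im)
np.savez("w4.npz",**m); print(bot.get_state()['t'],bot.get_state()['tcp_pos'])
E
```

```text
True
8.4583 [435.8   6.   34.4] [-0.4  0.9  3.9] [-0.   0.1  0. ]
[434.9   6.2  34. ]
11.3917 [606.1 -69.4 299.9]
```

View pics/w4.png

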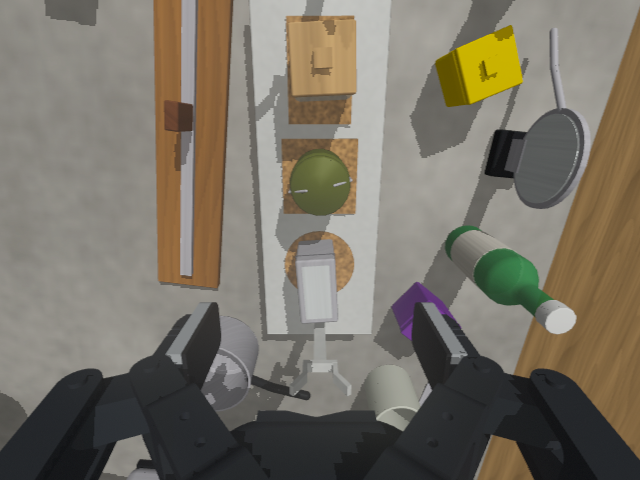

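View pics/w3.png

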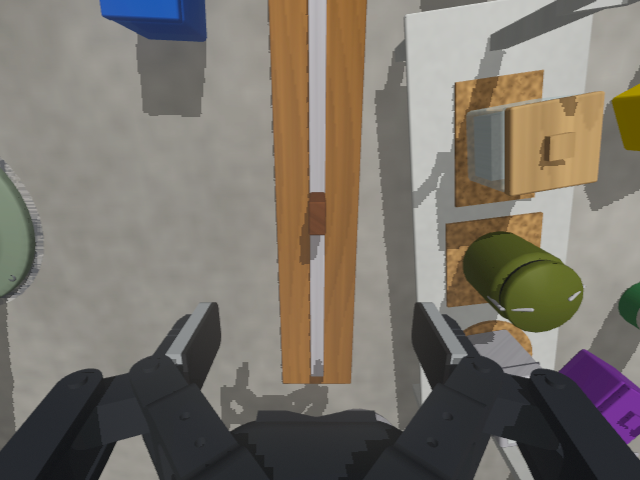

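Shelf view: pig lid (288–356, 16–96), jar around (320,182), tin top (300–337, 265–323). The square mat's corners are (283,140) and (357,213), and the round mat is centred near (320,263). The second picture shows the bar lying along the board with its grip up.

```bash
python3 - <<'E'
from h import *
np.set_printoptions(precision=1,suppress=True)
m=dict(np.load("w4.npz")); im=cv2.imread("pics/w4.png")
def q(n,p,z,L=0):
    w=ray(m,p,z); e=w[1]-w[0]; print(n,w.mean(0),"edge0 yaw(as x)",np.arctan2(e[1],e[0]),np.hypot(*e),np.hypot(*(w[2]-w[1])) if len(p)>2 else '')
q("pig lid",[(288,16),(355,16),(356,95),(292,97)],138)
q("tin top",[(302,323),(337,321),(334,264),(298,267)],134)
q("sq",[(284,215),(357,213),(357,138),(282,140)],64)
q("obl low edge",[(289,125),(351,123)],64)
q("round L/R",[(286,262),(355,262)],64)
q("round top",[(320,231)],64)
q("shelf end",[(268,334),(371,333)],60)
q("shelf 100",[(255,100),(384,100)],60)
q("jar LR",[(289,190),(351,190)],126)
q("rim prongs",[(296,396),(351,392)],200)
q("board end",[(159,284),(218,289)],15); q("bar end",[(180,276),(193,276)],25)
big=cv2.resize(im[0:420,230:400],None,fx=1.4,fy=1.4,interpolation=cv2.INTER_CUBIC)
a=cv2.resize(im[0:130,270:380],(660,780)); 
b=cv2.resize(im[130:220,270:370],None,fx=4,fy=4); c=cv2.resize(im[225:405,270:370],None,fx=3,fy=3); d=cv2.resize(im[0:135,270:370],None,fx=4,fy=4)
H=560; out=np.zeros((H,400+300,3),np.uint8); out[:540,400:700]=c; out[:540,:400]=d
cv2.imwrite("pics/c4.png",out)
E
```

```text
pig lid [598.5  69.6] edge0 yaw(as x) 0.09518655223151508 57.767433796229206 62.96881357845699
tin top [ 617.3 -168.7] edge0 yaw(as x) 0.16207424724783492 40.8139672449723 71.94038582142572
sq [608.5 -48.1] edge0 yaw(as x) 0.12407823306901282 91.70435973729788 90.3335188254478
obl low edge [602.3  13.5] edge0 yaw(as x) 0.12607179092931672 71.60135123258085 
round L/R [ 620.1 -157.8] edge0 yaw(as x) 0.09604823350857877 90.91402353076538 Traceback (most recent call last):
  File "<stdin>", line 11, in <module>
  File "<stdin>", line 5, in q
IndexError: index 1 is out of bounds for axis 0 with size 1
```

```bash
python3 - <<'E'
from h import *
np.set_printoptions(precision=1,suppress=True)
m=dict(np.load("w4.npz")); im=cv2.imread("pics/w4.png")
c=cv2.resize(im[225:405,270:370],None,fx=3,fy=3); d=cv2.resize(im[0:135,270:370],None,fx=4,fy=4)
# overlay predicted models
t=0.096; C=np.array([608.5,-47.5])
def S(c,P,t=t): return np.array([[c[0]+x*np.cos(t)-y*np.sin(t),c[1]+x*np.sin(t)+y*np.cos(t),z] for x,y,z in P])
def box(a,b,z): return [(-a,-b,z),(a,-b,z),(a,b,z),(-a,b,z)]
big=cv2.resize(im[0:405,230:410],None,fx=3,fy=3,interpolation=cv2.INTER_CUBIC)
def dr(P,col): cv2.polylines(big,[np.round((pix(m,P)-[230,0]+.5)*3*8).astype(np.int32)],True,col,1,shift=3)
circ=lambda r,y,z:[(r*np.cos(a),y+r*np.sin(a),z) for a in np.linspace(0,6.28,40)]
R=(0,0,255);B=(255,0,0)
dr(S(C,box(75,225,60)),B); dr(S(C,box(45,45,64)),B); dr(S(C,circ(46,-115,64)),B); dr(S(C,[(x,y+115,z) for x,y,z in box(36,54,64)]),B)
dr(S((598.5,69.6),box(30,30,138)),R); dr(S((617.3,-168.7),box(22,40,134),0.12),R); dr(S((617.3,-168.7),box(22,40,64),0.12),R)
dr(S(C,circ(32,0,126)),R); dr(S(C,[(-25,-195,200),(25,-195,200)]),R); dr(S(C,[(-14,-189,165),(14,-189,165)]),R)
out=np.zeros((600,800,3),np.uint8); out[:,:400]=big[:600,100:500]; out[:,400:]=big[615:1215,80:480]
cv2.imwrite("pics/c4.png",out)
E
```

```text
(no output)
```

View pics/c4.png

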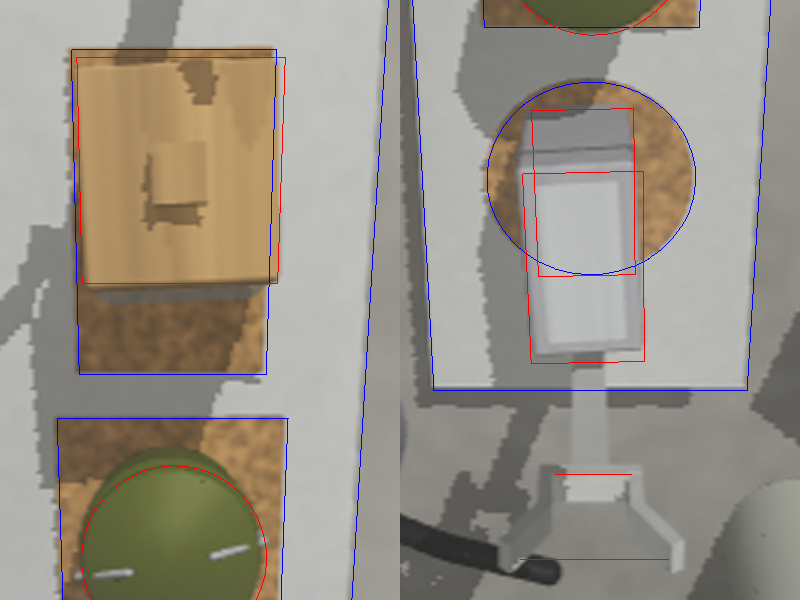

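The blue model overlay (shelf, mats, bracket) matches the picture to about 1 mm. The pig is about 1 mm off its estimate, and the tin is near (616.5,-167) turned roughly +0.15. Now pig → tile, then tin → oblong mat.

```bash
cat >> h.py <<'E'
T=0.096; C=np.array([608.5,-47.5])
def mat(y): return C+y*np.array([-np.sin(T),np.cos(T)])
def rot(t): return [np.pi,0,t+np.pi/2]
def show(n):
    s=bot.get_state(); print(n,round(s['t'],2),np.round(s['tcp_pos'],1),"open",round(s['opening'],3),"F",np.round(s['contact_force'],1),"g",round(s['gripper_force'],1),"M",np.round(s['wrist_torque'],2))
def pick(xy,t,z,up=250,effort=60):
    bot.move_ptp([*xy,up],rot(t)); bot.movel([*xy,z],max_speed=150); show("at"); bot.grip(0.0,effort); show("gripped"); 
    bot.movel([*xy,up],max_speed=150); show("up")
def place(xy,t,z,up=250):
    bot.move_ptp([*xy,up],rot(t)); bot.movel([*xy,z+8],max_speed=150)
    print("touch",bot.movel([*xy,z-5],max_speed=20,threshold=4)); show("down"); bot.grip(1.0); bot.movel([*xy,up],max_speed=200)
E
python3 - <<'E'
from h import *
pick((597.7,69.6),0.096,82)
place((440,329),0.0,26)
m=imaging.camera_model("wrist"); np.savez("w5.npz",**m); cv2.imwrite("pics/w5.png",imaging.capture("wrist"))
pick((616.5,-167),0.14,80)
place(mat(115),T,80)
bot.move_ptp([607,-70,300],rot(T)); bot.dwell(.15)
m=imaging.camera_model("wrist"); np.savez("w6.npz",**m); cv2.imwrite("pics/w6.png",imaging.capture("wrist")); show("end")
E
```

```text
at 13.3 [598.6  69.4  83. ] open 0.999 F [ 0.3 -1.  -0. ] g 0.0 M [-0.04  0.07 -0.02]
gripped 13.66 [598.8  69.6  83.4] open 0.69 F [-0.3 -0.8  5.4] g 65.1 M [-0.    0.19  0.03]
up 14.93 [597.   69.6 248.8] open 0.691 F [ 0.4  1.5 -3.6] g 64.3 M [ 0.04 -0.01 -0.01]
touch True
down 18.12 [440.3 329.3  27.3] open 0.686 F [-1.1 -0.5  4.8] g 65.1 M [-0.1   0.06  0.03]
at 23.01 [ 617.3 -167.3   81. ] open 1.002 F [-0.2 -0.2 -0. ] g 0.0 M [ 0.03  0.02 -0.01]
gripped 23.48 [ 616.9 -167.2   80.8] open 0.5 F [-0.4 -0.   4.4] g 62.0 M [0.   0.14 0.02]
up 24.76 [ 615.9 -166.7  248.8] open 0.503 F [ 0.1  0.4 -2.7] g 61.1 M [-0.01  0.   -0.02]
touch True
down 27.38 [597.8  67.   80.8] open 0.501 F [ 0.1 -0.6  4.7] g 62.0 M [-0.02  0.03 -0.01]
end 29.72 [606.6 -68.6 299.1] open 0.999 F [-0.1  0.9  0.7] g 0.0 M [-0.03 -0.01  0.01]
```

View pics/w6.png

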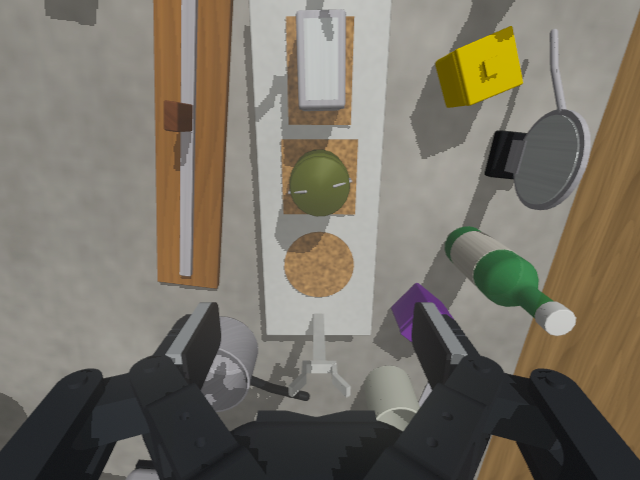

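View pics/w5.png

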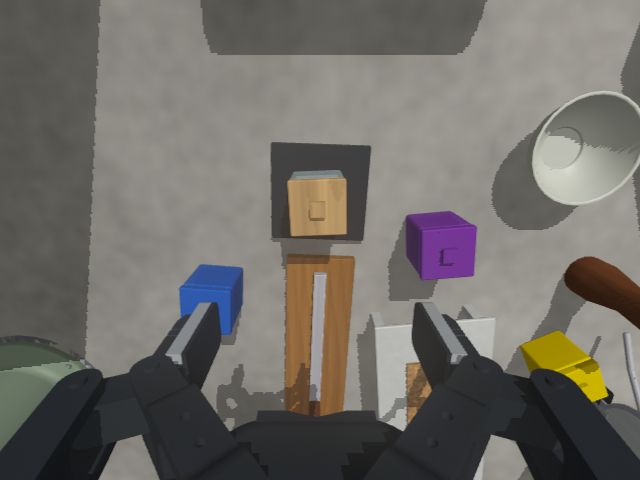

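Tin now stands lengthwise on the oblong mat (322,58), and the pig is on the tile with its lid at (318,208). Next is jar → round mat, then pig → square mat, with an overlay check.

```bash
cat >> h.py <<'E'
def S(c,P,t=T): return np.array([[c[0]+x*np.cos(t)-y*np.sin(t),c[1]+x*np.sin(t)+y*np.cos(t),z] for x,y,z in P])
def box(a,b,z): return [(-a,-b,z),(a,-b,z),(a,b,z),(-a,b,z)]
def circ(r,z): return [(r*np.cos(a),r*np.sin(a),z) for a in np.linspace(0,6.28,40)]
def overlay(im,m,Ps,u0,v0,u1,v1,k):
    big=cv2.resize(im[v0:v1,u0:u1],None,fx=k,fy=k,interpolation=cv2.INTER_CUBIC)
    for P,col in Ps: cv2.polylines(big,[np.round((pix(m,P)-[u0,v0]+.5)*k*8).astype(np.int32)],True,col,1,shift=3)
    return big
RED=(0,0,255); BLU=(255,0,0)
E
python3 - <<'E'
from h import *
m=dict(np.load("w5.npz")); w=ray(m,[(288,181),(345,179),(346,234),(290,237)],82); print(w.tolist(),w.mean(0), "size",np.hypot(*(w[1]-w[0])),np.hypot(*(w[2]-w[1])))
w=ray(m,[(309,220),(325,219),(325,203),(310,203)],88); print("button",w.mean(0))
pick(tuple(C),T,85)
place(mat(-115),T,85)
bot.move_ptp([607,-70,300],rot(T)); bot.dwell(.15)
m=imaging.camera_model("wrist"); np.savez("w7.npz",**m); im=imaging.capture("wrist"); cv2.imwrite("pics/w7.png",im); show("end")
P=[(S(C,box(45,45,64)),BLU),(S(mat(-115),circ(46,64)),BLU),(S(mat(115),box(36,54,64)),BLU),(S(mat(115),box(22,40,134)),RED),(S(mat(-115),circ(32,126)),RED),(S(mat(-115),circ(32,64)),RED)]
a=overlay(im,m,P,260,0,390,150,4); b=overlay(im,m,P,260,200,390,350,4)
cv2.imwrite("pics/c7.png",np.hstack([a,b])[:, :800] if 0 else cv2.resize(np.hstack([a[:,:390],b[:,:390]]),None,fx=1,fy=1))
E
```

```text
[[410.44600132736383, 356.2242846854425], [468.0722265406588, 358.2706739741782], [470.7560803305267, 299.8613371957868], [410.99441544277636, 296.42466151993386]] [440.06718091 327.69523934] size 57.66254886366404 58.47096453845218
button [440.08439293 326.20731274]
at 31.3 [609.4 -47.8  86.1] open 0.998 F [0.9 0.  0.9] g 0.0 M [ 0.01 -0.05 -0.04]
gripped 31.66 [609.  -47.7  86.6] open 0.706 F [-2.3 -0.   5.8] g 63.5 M [0.01 0.55 0.03]
up 32.91 [607.8 -47.4 248.7] open 0.702 F [-0.3 -0.2 -5.4] g 65.8 M [-0.   -0.04 -0.02]
touch True
down 35.08 [ 620.  -162.2   86.7] open 0.706 F [ 0.3 -0.6  5.4] g 66.8 M [ 0.    0.07 -0.  ]
end 37.12 [606.6 -70.9 298.5] open 0.997 F [-0.2 -0.4  0.1] g 0.0 M [0.   0.01 0.01]
```

View pics/c7.png

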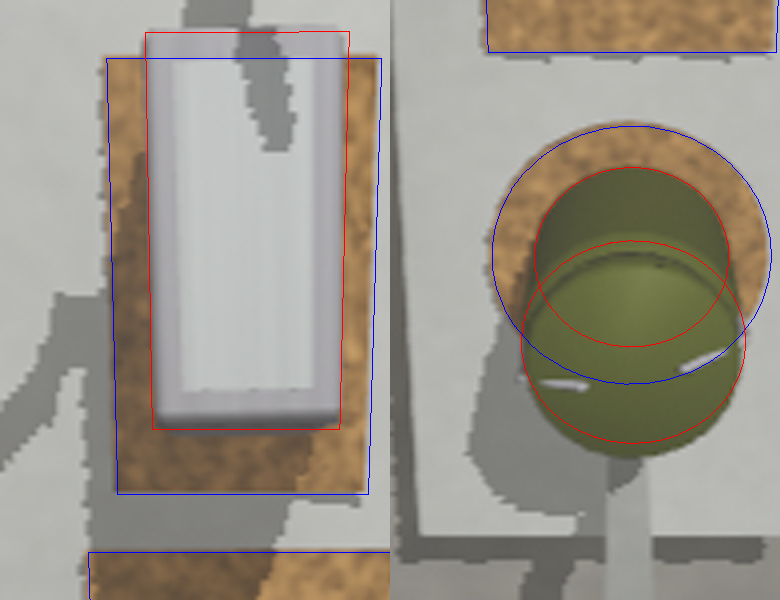

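Tin and jar match the predicted centred outlines to about 1 mm. Now pig → square mat, then look at the bar.

```bash
python3 - <<'E'
from h import *
pick((440,327.5),0.0,27)
place(tuple(C),T,83)
bot.move_ptp([607,-70,300],rot(T)); bot.dwell(.15)
m=imaging.camera_model("wrist"); im=imaging.capture("wrist"); cv2.imwrite("pics/w8.png",im)
P=[(S(C,box(45,45,64)),BLU),(S(C,box(30,30,138)),RED),(S(mat(115),box(22,40,134)),RED)]
a=overlay(im,m,P,265,100,375,250,4)
tb=-0.037; B=(435,6)
bot.move_ptp([435,-20,230],rot(tb)); bot.dwell(.15)
m=imaging.camera_model("wrist"); np.savez("w9.npz",**m); im=imaging.capture("wrist"); cv2.imwrite("pics/w9.png",im); show("end")
P=[(S(B,box(8,16,75),tb),RED),(S(B,box(8,16,25),tb),RED),(S(B,box(8,220,25),tb),BLU)]
b=overlay(im,m,P,260,130,360,430,2)
b2=np.zeros((600,200,3),np.uint8); b2[:]=b[:600,:200]
cv2.imwrite("pics/c8.png",np.hstack([a,b2]))
E
```

```text
at 40.36 [440.7 327.9  27.8] open 0.998 F [-0.3  0.4  0.1] g 0.0 M [-0.05  0.02 -0.08]
gripped 40.73 [440.5 327.9  28. ] open 0.691 F [-1.   0.1  5. ] g 64.6 M [-0.04  0.21  0.04]
up 42.36 [439.4 327.2 249. ] open 0.692 F [ 0.4  0.2 -2.8] g 64.3 M [-0.06  0.02  0.02]
touch True
down 45.53 [608.8 -47.7  84.1] open 0.695 F [ 0.4 -0.3  3.7] g 65.0 M [ 0.01  0.14 -0.05]
end 48.42 [436.6 -20.5 230.4] open 0.996 F [-0.   0.3 -0. ] g 0.0 M [0.04 0.03 0.  ]
```

View pics/c8.png

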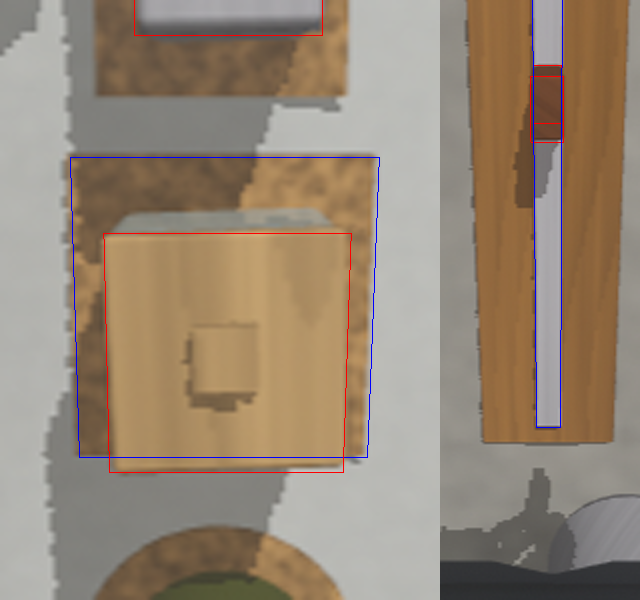

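The pig is centred on the square mat, and the bar on the board matches its outline exactly at (435,6). Returning the bar to the shelf centre.

```bash
python3 - <<'E'
from h import *
tb=-0.037
bot.move_ptp([435,6,150],rot(tb)); bot.movel([435,6,34],max_speed=120); bot.grip(0.0,80); show("grip")
bot.movel([435,6,265],max_speed=150)
bot.movel([*C,265],rot(T),max_speed=150); bot.movel([*C,200],max_speed=80); show("pre")
print(bot.movel([*C,180],max_speed=20,threshold=4)); show("seat")
E
```

```text
grip 50.62 [435.5   6.   34.4] open 0.157 F [-0.1 -0.5  4.3] g 80.2 M [ 0.05  0.07 -0.01]
pre 54.63 [608.9 -47.6 200.6] open 0.159 F [-0.5  0.5 -2.7] g 79.3 M [-0.01 -0.   -0.01]
True
seat 55.38 [608.5 -47.5 184.4] open 0.156 F [ 0.6 -0.1  5.1] g 80.2 M [ 0.04  0.07 -0.02]
```

Seated at the expected height (184.4). Release, retreat and check.

```bash
python3 - <<'E'
from h import *
bot.grip(1.0); bot.movel([*C,300],max_speed=150); bot.dwell(.15)
m=imaging.camera_model("wrist"); im=imaging.capture("wrist")
bar=[(S(C,box(8,220,175)),BLU),(S(C,box(8,16,225)),RED)]
a=overlay(im,m,bar,240,0,400,420,1.4)
bot.move_ptp([350,-350,320],rot(0.0)); bot.dwell(.3)
t=imaging.capture("top"); mt=imaging.camera_model("top")
b=overlay(t,mt,bar,230,165,450,265,2.6)
o=np.zeros((588,800,3),np.uint8); o[:a.shape[0],:a.shape[1]]=a; o[:b.shape[0],226:226+b.shape[1]]=b
cv2.imwrite("pics/c10.png",o); show("end")
E
```

```text
end 59.03 [ 350.4 -349.7  319.9] open 1.002 F [-0.6 -0.4 -0.1] g 0.0 M [0.   0.01 0.02]
```

View pics/c10.png

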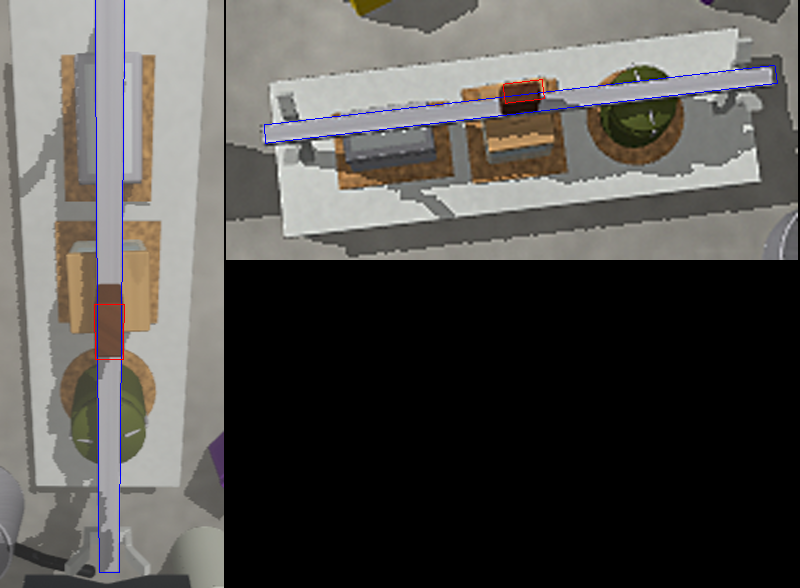

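Both views show the bar in both brackets, centred with its grip up at (522,95), and each thing on its own mat.

```bash
python3 -c "
from h import *
print(bot.sign_off())"
```

```text
the job is handed in; nothing more can be done
None
```

The jar, salt pig and tea tin stand centred (within about 1 mm in the images) on their own mats, the bar is back in both brackets with its grip up, and I handed the job in at about 59 s of the 128 s allowed.

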